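Lock the sample carousel with its pin

TASK

Lock the sampler's carousel for transport: take the locking pin from its stand, turn the carousel until the lock hole near its rim lies over the bore hidden in the drum underneath, and push the pin through both, past the sprung ball, until it clicks and its collar sits fully home on the carousel; then let go. The steel tab on the foot shows only roughly where the bore is, so feel for it with the pin's tip. Leave the bottle, jar and tip box standing where they are.

Things in the scene. Friction and masses are not known exactly. Their poses are not given: they have to be found in the camera images.
- foot: White square foot of the sampler, 240 x 240 x 20 mm, fixed; origin at the centre of its underside (bench level), z up. Its -x points from the axis to the steel tab. A grey round drum stands on it (see drum_top), and the carousel turns above the drum.
- tab (a point): Top of the steel index tab, an upright 12 mm wide, 8 mm thick strip on the foot, 109 mm from the axis, 80 mm above the bench, just outside the carousel's rim: rough direction of the bore as seen from the axis.
- drum_top (a point): Centre of the flat top of the drum (radius 99 mm), 70 mm above the bench, hidden under the carousel. The drum has one upright bore, 16.5 mm across, 50 mm deep, 78 mm from the axis. Seen from the axis it lies towards the tab, give or take up to 0.18 rad (14 mm along the circle), different each time and shown by nothing: feel for it with the pin's tip.
- ball_level (a point): Sprung ball in the bore's outer side, given only as the point on the turning axis at the ball's height, 55 mm above the bench (15 mm below the drum's top). The ball resists the pin with up to about 15 N (more if the pin is forced off-centre) from some 10 mm below the drum's top on, and snaps into the pin's groove as the pin comes home.
- axis (a point): Point on the carousel's vertical turning axis, at the carousel's flat upper face, 86 mm above the bench. A black knob, 40 mm across and 22 mm high, stands there.
- carousel (a joint): Turn of the carousel in rad, growing anticlockwise from above; at 0 its lock hole points exactly at the tab. Turns with slight friction (0.05 N m), range -2.6 to 2.6. A grey disc, radius 100 mm, 12 mm thick, underside 74 mm and upper face 86 mm above the bench; its vials stand 20 mm above the face. The pin's tip held in the lock hole can drag it round.
- lock_hole (a point): Centre of the carousel's only through hole, diameter 18 mm, at the upper face (86 mm above the bench), 78 mm from the axis. The dark round pockets and capped vials on the same circle are not it.
- pin_mid (a point): Half-way up the locking pin, 49 mm above its tip; z towards its head. 98 mm long, 0.15 kg. It begins upright in its stand, collar on the stand's top, tip 5 mm above the bench. Fully home in the sampler its collar lies on the carousel: tip 31 mm and this point 80 mm above the bench.
- pin_grip (a point): Middle of the pin's black square grip, 79 mm above the pin's tip: 20 x 20 mm, 38 mm tall (60 to 98 mm above the tip), faces along x and y. Below it a collar 28 mm across, 5 mm thick (55 to 60 mm), then the round shank 14 mm across, its last 4 mm tapering to 10 mm at the tip; a groove 10 mm across lies 20 to 28 mm above the tip.
- stand: White plastic block, 70 x 70 x 60 mm, fixed, with a 17 mm hole right through its middle from above, in which the pin stands; origin at the centre of its underside on the bench.
- bottle: Glass bottle with a cap, 70 mm across and 130 mm high, standing on the bench; origin at the centre of its underside.
- jar: Glass jar with a lid, 70 mm across and 90 mm high, standing beside the sampler; origin at the centre of its underside.
- tip_box: Closed plastic pipette tip box, 85 x 120 x 60 mm, standing beside the sampler; origin at the centre of its underside.

How it is judged (in metres and radians):
At the end, for the whole second after the job is handed in: The pin stands upright (within 0.1 rad) through the lock hole (within 6 mm of its centre) and down in the bore of the drum, its collar within 3 mm of lying on the carousel, at rest and released; the lock hole is on the tab's side of the sampler (as it must be when the pin is in the bore) (z of pin_mid in the frame of foot below 0.083 m and horizontal distance between pin_mid and lock_hole below 0.006 m and angle between pin_mid's own z axis and vertical below 0.1 rad and linear speed of pin below 0.01 m/s and x of lock_hole in the frame of foot below -0.06 m); the robot touches nothing.
It fails at once if the bottle, jar or tip box is moved more than 30 mm (distance of any of bottle, jar, tip_box from where it was at the start of the episode above 0.03 m).
It fails at once if the bottle or jar is tipped (angle between any of bottle, jar's own z axis and vertical above 0.5 rad).
It also fails if it takes over 72 s, if anything falls off the work surface, if the arm or the gripper's body presses on something with over 40 N, if the wrist force passes 120 N, or if a joint passes its speed limit or range.

ROBOT

A 7-joint arm with a two-finger parallel gripper is mounted at the origin on the work surface. World frame = base frame: x ahead of the robot, y to its left, z up, the work surface at z = 0. Lengths are in mm, angles in rad, forces in N, time in s.
With the tool pointing down it reaches from about 350 to 900 mm from the base axis. Payload 7.2 kg.
Tool frame: the origin (TCP) lies midway between the tips of the shut fingers; the grasp point (between the pads) lies 19 mm behind it; z points along the fingers, y is the direction in which the jaws open and shut (so a half turn about z gives the same grasp; the last joint's range is limited). The gripper opens to 88 mm and grips with 3 to 60 N. Pads are 20 mm wide; open, the fingers measure 115 mm over their backs; the gripper's body (75 mm by 178 mm) begins 61 mm behind the grasp point.
Start: joints at [-1.335, 0.411, -0.013, 1.596, 0.006, 1.134, -0.082], TCP at [186.977, 596.38, 222.653] pointing down, gripper open.
Joint ranges: [-2.95, 2.95], [-0.29, 1.99], [-1.47, 1.44], [0.14, 2.54], [-1.03, 4.17], [0.13, 1.85], [-2.86, 2.86]. Speed limits (rad/s): [2.39, 2.39, 3.01, 3.01, 3.14, 3.14, 3.14].

INTERFACE

Orientations are given as a unit quaternion [w, x, y, z].
In Python, from rig import readout, camera, env gives the robot as it stands.
- The arm moves only by the tool drive_tool, never from a script. Its arguments are lists of equal length, an entry for each row: "delta_pos": the shift along the tool's x, y, z in cm, a list of three; "rot": the turn, a rotation vector about the tool's x, y, z in degrees, a list of three; "jaw": the closure, from 0 (fully open) to 1 (shut). A call has exactly 8 rows; each row shifts and turns the commanded pose from where the row before left it, along the tool's axes as they then stand; what a row does not reach is not made up. A row lasts 1/12 s, in which the tool goes at most 41.7 mm and 7.16 degrees, less where a joint would pass 70% of its speed; a pose out of reach is approached as far as the arm can. A call with a gripper value outside its range is refused whole. The fingers move at their own pace and stop on an object; the grip force is fixed at half the most. Time passes only in rows, so rows that do not move let the fingers close, or fill a call up. It gives the time, the measured TCP pose, the force and the opening at its end, in the units of the state.
- readout.observe(): the state, without advancing time (a new reading comes with each control period).
- camera(name): name is "scene" or "top" or "wrist"; returns a dict with "img" (480x640x3 uint8, red, green, blue), "fx", "fy", "cx", "cy" (pixels), "dist_coeffs" ([k1, k2, p1, p2, k3] as OpenCV has them; the pictures are not rectified), "origin" and "rotation" of the camera in the world; the wrist camera has in their place "mount" (4x4, takes a point from camera to tool coordinates, whose origin is the TCP and whose axes are the flange's). Camera axes: x right, y up, looking along -z (the intrinsics and any distortion apply to the point x, -y, -z); pixel columns grow to the right and rows downward; lengths in mm; the calibration is good to about 2 mm. A picture is of the moment at which its call begins: read the wrist's pose just before it. There is no depth.
- env.close_job(): hands the job in, once; it reports no verdict.
The state is a dict: "clock": time; "q": joint angles; "joint_vel": joint speeds; "joint_efforts": joint torques, N m; "ee_pos": TCP position; "eef_rot": TCP orientation; "contact_force": force on the tool from outside, world axes, zero at the start; "wrist_torque": the same for the moment, N m; "grip_width": opening from 0.0 (shut) to 1.0 (fully open).
Only numpy, scipy, OpenCV 4.12 (cv2) and the standard library are available. Lean on these libraries where they do the work, as an engineer would, in place of code of your own. Each camera call takes 0.05 s, during which the arm holds its last target. There are 200 camera calls.

## Working session

There is one attempt and no reset: what is moved stays moved. The work goes in short steps, Python scripts to look and compute and a tool call to move; the robot and the scene stay as the last step left them, time stands still between calls to the robot, and variables do not carry over. Pictures are saved under pics/ and viewed, about 8 in all and at most 12, crops included, and the job is handed in when it is done.

Besides the shell and the picture viewer there is one more tool, called after "Request:" in YAML: its name, and indented under it one key for each argument. drive_tool: Moves the arm, as the interface text tells. Its arguments: {"type":"object","properties":{"delta_pos":{"type":"array"},"rot":{"type":"array"},"jaw":{"type":"array"}},"required":["delta_pos","rot","jaw"]}

```bash
ls; mkdir -p pics; cat > h.py <<'E'
import numpy as np, cv2
from rig import readout, camera, env
from scipy.spatial.transform import Rotation as R
def rot(q): return R.from_quat([q[1],q[2],q[3],q[0]]).as_matrix()
def snap(n,f):
    s=readout.observe(); c=camera(n)
    if 'mount' in c:
        T=np.eye(4);T[:3,:3]=rot(s['eef_rot']);T[:3,3]=s['ee_pos']
        M=T@np.array(c['mount']); c['origin']=M[:3,3]; c['rotation']=M[:3,:3]
    cv2.imwrite('pics/'+f+'.png',c['img'][:,:,::-1])
    np.savez('pics/'+f,**{k:np.array(v) for k,v in c.items()}); return c
def load(f): return dict(np.load('pics/'+f+'.npz'))
def K(c): return np.array([[c['fx'],0,c['cx']],[0,c['fy'],c['cy']],[0,0,1]],float)
def ray(c,uv):
    p=cv2.undistortPoints(np.array(uv,float).reshape(-1,1,2),K(c),np.array(c['dist_coeffs'],float)).reshape(-1,2)
    d=np.c_[p[:,0],-p[:,1],-np.ones(len(p))]
    return np.array(c['origin'],float), d@np.array(c['rotation'],float).T
def onplane(c,uv,z):
    o,d=ray(c,uv); return o+d*((z-o[2])/d[:,2])[:,None]
def proj(c,P):
    Rm=np.array(c['rotation'],float); p=(np.array(P,float).reshape(-1,3)-c['origin'])@Rm
    p=p*[1,-1,-1]
    return cv2.projectPoints(p,np.zeros(3),np.zeros(3),K(c),np.array(c['dist_coeffs'],float))[0].reshape(-1,2)
E
python3 - <<'E'
from h import *
s=readout.observe();print(s); print(rot(s['eef_rot']).round(3))
for n in('top','scene'):
    c=snap(n,n+'0'); print(n,c['fx'],c['origin'],c['dist_coeffs'],np.array(c['rotation']).round(2).tolist())
E
```

```text
pics
{'clock': 0.0, 'q': array([-1.33522708,  0.41187181, -0.01271749,  1.59704093,  0.00562035,
        1.13427386, -0.08221715]), 'joint_vel': array([-0.00025378,  0.00091344, -0.00079366,  0.00077061, -0.0011914 ,
       -0.00099998,  0.00157027]), 'joint_efforts': array([ 1.96954916e-04, -5.87955952e+01,  6.42049368e-01, -2.91087466e+01,
       -5.37145848e-02,  1.78177049e-02,  1.46974162e-04]), 'ee_pos': array([186.84376145, 595.8974008 , 221.82781976]), 'eef_rot': array([-5.49312198e-05,  1.51290852e-01,  9.88488984e-01, -7.77166258e-04]), 'contact_force': array([-0.32371252,  0.62330365,  0.36821123]), 'wrist_torque': array([-0.05584496,  0.03561571, -0.02926712]), 'grip_width': 0.999937505580617}
[[-0.954  0.299 -0.   ]
 [ 0.299  0.954 -0.002]
 [-0.    -0.002 -1.   ]]
top 609.9661447013779 [ 322.00738665   -6.61453954 1388.03485063] [-0.01463577  0.          0.          0.          0.        ] [0.72, 0.07, -0.07, -0.69]
scene 592.3929688337349 [1316.6539797  -714.99664889  798.5889132 ] [0.03428216 0.         0.         0.         0.        ] [0.82, 0.43, 0.19, 0.33]
```

View pics/top0.png

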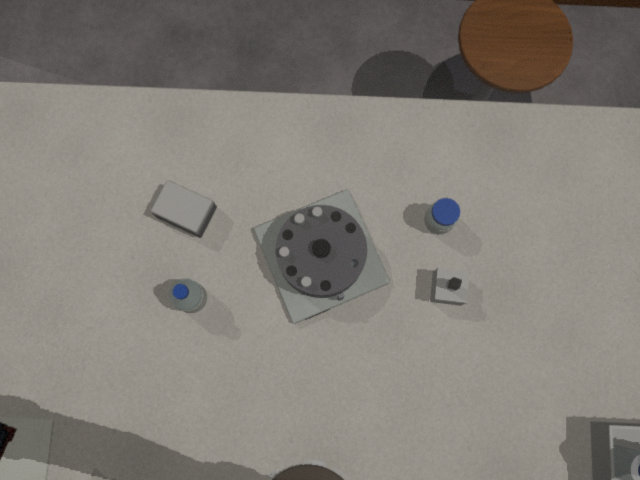

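View pics/scene0.png

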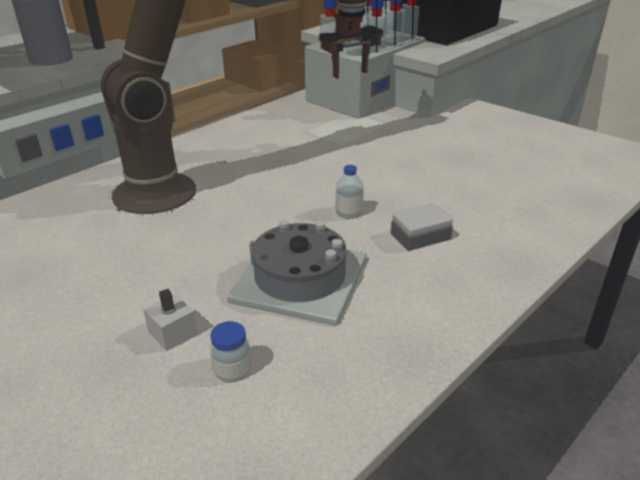

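Top view: the sampler is at about (321,248), the tab near (340,297), a possible lock hole at (355,263), the pin and stand at (453,286), the jar at (443,213), the bottle at (187,295) and the box at (184,208). The camera rotation is a quaternion, so I'll fix the helper for that.

```bash
python3 - <<'E'
s=open('h.py').read()
s=s.replace("    cv2.imwrite('pics/'","    else: c['rotation']=rot(c['rotation'])\n    cv2.imwrite('pics/'")
open('h.py','w').write(s)
E
python3 - <<'E'
from h import *
c=snap('top','top1'); print(np.array(c['rotation']).round(3).tolist())
for n,uv,z in[('axis',(321,248),108),('tab',(340,297),80),('hole',(355,263),86),('pinhead',(455,283),103),('jar',(446,211),90),('bottle',(181,291),130),('box',(184,206),60)]:
    print(n,onplane(c,[uv],z)[0].round(1))
im=c['img'][:,:,::-1]
a=cv2.resize(im[185:330,245:395],None,fx=4,fy=4,interpolation=3)
b=cv2.resize(im[260:310,425:475],None,fx=4,fy=4,interpolation=3)
o=np.zeros((580,800,3),np.uint8);o[:,:600]=a;o[:200,600:]=b
cv2.imwrite('pics/crop1.png',np.clip(o*1.5,0,255).astype(np.uint8))
E
```

```text
[[0.047, 0.979, -0.199], [-0.999, 0.045, -0.013], [-0.003, 0.2, 0.98]]
axis [569.3  -2.3 108. ]
tab [469.5 -47.8  80. ]
hole [543.9 -77.1  86. ]
pinhead [ 507.9 -289.6  103. ]
jar [ 668.1 -272.4   90. ]
bottle [460.8 283.6 130. ]
box [660.5 310.5  60. ]
```

View pics/crop1.png

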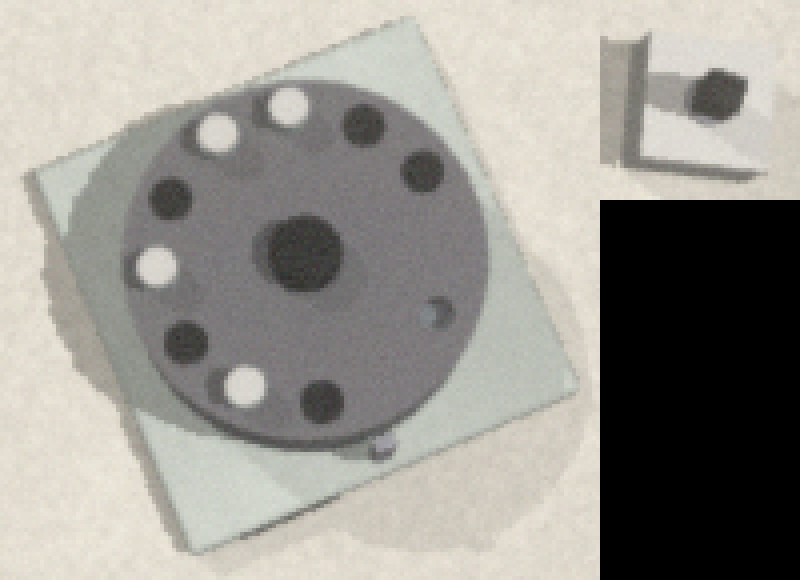

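Lock hole is at crop (437,312), i.e. full image (354,263). Tab top is at crop (384,443), i.e. (341,296). The hole is about 47° anticlockwise of the tab, and the pin's grip is turned somewhat relative to the stand. Next I'll plan the transit.

```bash
cat >> h.py <<'E'
def rows(tgts,verbose=True):
    """tgts: list of (world pos mm, tool-z turn deg, n rows); prints drive rows from the measured pose"""
    s=readout.observe(); p=np.array(s['ee_pos'],float); Rm=rot(s['eef_rot'])
    D=[];T=[]
    for t,a,n in tgts:
        st=(np.array(t,float)-p)/n
        for i in range(n):
            d=(Rm.T@st/10).round(2); p=p+Rm@d*10; D.append(d.tolist())
            Rm=Rm@R.from_rotvec([0,0,np.radians(a/n)]).as_matrix(); T.append([0,0,round(a/n,2)])
    for i in range(0,len(D),8): print(D[i:i+8],T[i:i+8])
E
python3 - <<'E'
from h import *
c=load('top1')
f=lambda l:[(245+x/4,185+y/4) for x,y in l]
C=onplane(c,f([(407,18),(578,392),(192,552),(32,170)]),20); print(C.round(1).tolist(), C.mean(0).round(1)); 
e=[(C[0]-C[3]),(C[1]-C[2])]; print([np.degrees(np.arctan2(v[1],v[0])).round(2) for v in e],[np.linalg.norm(v).round(1) for v in e])
e=[(C[1]-C[0]),(C[2]-C[3])]; print([np.degrees(np.arctan2(v[1],v[0])).round(2) for v in e],[np.linalg.norm(v).round(1) for v in e])
print('knob',onplane(c,f([(306,254)]),108),'tab',onplane(c,f([(384,443)]),80),'hole',onplane(c,f([(437,312)]),86),'grip',onplane(c,[(425+119/4,260+93/4)],103))
rows([((430,200,260),48,12),((508,-265,240),42,12)])
E
```

```text
[[727.7, -55.6, 20.0], [513.1, -160.1, 20.0], [413.3, 52.7, 20.0], [627.0, 156.5, 20.0]] [570.3  -1.6  20. ]
[np.float64(-64.6), np.float64(-64.87)] [np.float64(234.8), np.float64(235.0)]
[np.float64(-154.04), np.float64(-154.09)] [np.float64(238.7), np.float64(237.6)]
knob [[568.24957746  -3.36762861 108.        ]] tab [[472.25886826 -49.84369638  80.        ]] hole [[543.87102615 -75.50933835  86.        ]] grip [[ 507.36550544 -289.03145107  103.        ]]
[[-2.92, -2.54, -0.31], [-3.09, -2.33, -0.31], [-3.25, -2.11, -0.31], [-3.39, -1.88, -0.31], [-3.51, -1.64, -0.31], [-3.61, -1.39, -0.31], [-3.7, -1.14, -0.31], [-3.77, -0.87, -0.31]] [[0, 0, 4.0], [0, 0, 4.0], [0, 0, 4.0], [0, 0, 4.0], [0, 0, 4.0], [0, 0, 4.0], [0, 0, 4.0], [0, 0, 4.0]]
[[-3.82, -0.61, -0.31], [-3.86, -0.34, -0.31], [-3.87, -0.07, -0.31], [-3.87, 0.2, -0.31], [-3.79, -1.02, 0.17], [-3.85, -0.79, 0.17], [-3.89, -0.55, 0.17], [-3.92, -0.31, 0.17]] [[0, 0, 4.0], [0, 0, 4.0], [0, 0, 4.0], [0, 0, 4.0], [0, 0, 3.5], [0, 0, 3.5], [0, 0, 3.5], [0, 0, 3.5]]
[[-3.93, -0.07, 0.17], [-3.93, 0.17, 0.17], [-3.91, 0.41, 0.17], [-3.88, 0.64, 0.17], [-3.83, 0.88, 0.17], [-3.77, 1.11, 0.17], [-3.69, 1.34, 0.17], [-3.61, 1.56, 0.17]] [[0, 0, 3.5], [0, 0, 3.5], [0, 0, 3.5], [0, 0, 3.5], [0, 0, 3.5], [0, 0, 3.5], [0, 0, 3.5], [0, 0, 3.5]]
```

Request:
drive_tool:
  delta_pos:
    - [-2.92,-2.54,-0.31]
    - [-3.09,-2.33,-0.31]
    - [-3.25,-2.11,-0.31]
    - [-3.39,-1.88,-0.31]
    - [-3.51,-1.64,-0.31]
    - [-3.61,-1.39,-0.31]
    - [-3.7,-1.14,-0.31]
    - [-3.77,-0.87,-0.31]
  rot:
    - [0,0,4]
    - [0,0,4]
    - [0,0,4]
    - [0,0,4]
    - [0,0,4]
    - [0,0,4]
    - [0,0,4]
    - [0,0,4]
  jaw: [0,0,0,0,0,0,0,0]

```text
clock: 0.82
ee_pos: [349.6, 330.6, 247.6]
eef_rot: [-0.0, 0.419, 0.908, 0.0]
contact_force: [0.4, 0.6, 0.3]
grip_width: 1.003
```

Request:
drive_tool:
  delta_pos:
    - [-3.82,-0.61,-0.31]
    - [-3.86,-0.34,-0.31]
    - [-3.87,-0.07,-0.31]
    - [-3.87,0.2,-0.31]
    - [-3.79,-1.02,0.17]
    - [-3.85,-0.79,0.17]
    - [-3.89,-0.55,0.17]
    - [-3.92,-0.31,0.17]
  rot:
    - [0,0,4]
    - [0,0,4]
    - [0,0,4]
    - [0,0,4]
    - [0,0,3.5]
    - [0,0,3.5]
    - [0,0,3.5]
    - [0,0,3.5]
  jaw: [0,0,0,0,0,0,0,0]

```text
clock: 1.48
ee_pos: [456.0, 43.5, 253.0]
eef_rot: [-0.0, 0.64, 0.768, 0.0]
contact_force: [0.4, -0.3, 0.1]
grip_width: 0.999
```

Request:
drive_tool:
  delta_pos:
    - [-3.93,-0.07,0.17]
    - [-3.93,0.17,0.17]
    - [-3.91,0.41,0.17]
    - [-3.88,0.64,0.17]
    - [-3.83,0.88,0.17]
    - [-3.77,1.11,0.17]
    - [-3.69,1.34,0.17]
    - [-3.61,1.56,0.17]
  rot:
    - [0,0,3.5]
    - [0,0,3.5]
    - [0,0,3.5]
    - [0,0,3.5]
    - [0,0,3.5]
    - [0,0,3.5]
    - [0,0,3.5]
    - [0,0,3.5]
  jaw: [0,0,0,0,0,0,0,0]

```text
clock: 2.15
ee_pos: [508.3, -266.3, 239.2]
eef_rot: [-0.0, 0.807, 0.591, 0.0]
contact_force: [0.9, 1.1, 0.2]
grip_width: 1.0
```

```bash
python3 - <<'E'
from h import *
s=readout.observe(); print(s['clock'],s['ee_pos'],s['q'].round(2),s['joint_vel'].round(2),rot(s['eef_rot']).round(3).tolist(),s['contact_force'])
c=snap('wrist','w1'); print(c['origin'],c['fx'],np.array(c['mount']).round(3).tolist()); print(proj(c,[[507,-289,103]]))
E
```

```text
2.15 [ 508.2602279  -266.32348053  239.23534554] [-0.18  0.37  0.76  1.74 -0.28  1.14  0.36] [ 0.86  0.64  0.16 -0.63 -0.49  0.21  0.34] [[0.301, 0.954, 0.0], [0.954, -0.301, 0.0], [0.0, -0.0, -1.0]] [0.86487264 1.10424444 0.17920991]
[ 528.50062994 -201.23848026  402.42050008] 339.3446611290043 [[-0.001, 0.968, 0.252, 68.205], [1.0, 0.001, -0.0, -0.312], [-0.001, 0.252, -0.968, -163.166], [0.0, 0.0, 0.0, 1.0]]
[[330.14371392 252.11208703]]
```

View pics/w1.png

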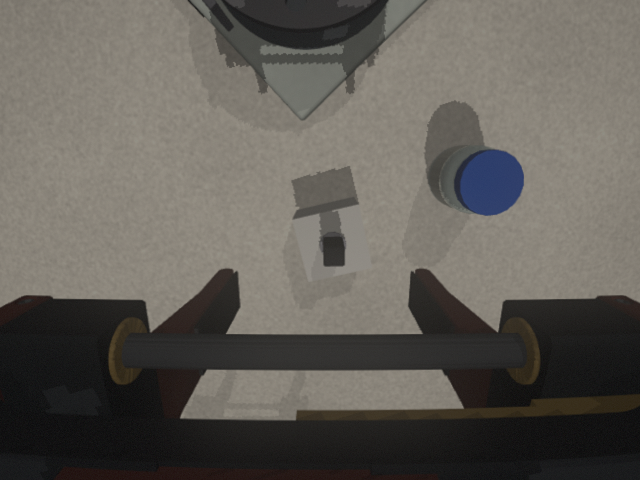

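The pin's grip is at about (334,250), nearly square to the jaws, with the jar at (488,182) well clear. The arm was still moving, so I'll measure again at rest.

```bash
python3 - <<'E'
from h import *
for i in range(5): c=camera('wrist')
s=readout.observe(); print(s['clock'],s['ee_pos'],abs(s['joint_vel']).max().round(3))
c=snap('wrist','w2')
g=cv2.cvtColor(c['img'],cv2.COLOR_RGB2GRAY)
g[:200]=255;g[285:]=255;g[:,:290]=255;g[:,385:]=255
for th in(40,55,70):
    m=(g<th).astype(np.uint8)
    k,_=cv2.findContours(m,cv2.RETR_EXTERNAL,cv2.CHAIN_APPROX_NONE); k=max(k,key=cv2.contourArea); print(th,cv2.boundingRect(k),cv2.minAreaRect(k),cv2.contourArea(k))
x,y,w,h=315,222,45,55
cv2.imwrite('pics/w2c.png',cv2.resize(np.clip(c['img'][200:290,285:385,::-1].astype(int)*2,0,255).astype(np.uint8),None,fx=6,fy=6,interpolation=0))
E
```

```text
2.45 [ 508.2871438  -263.39292761  239.06889062] 0.021Traceback (most recent call last):
  File "<stdin>", line 9, in <module>
ValueError: max() iterable argument is empty
```

```bash
python3 - <<'E'
from h import *
c=load('w2'); im=c['img']
cv2.imwrite('pics/w2c.png',cv2.resize(np.clip(im[200:290,285:385,::-1].astype(int)*2,0,255).astype(np.uint8),None,fx=6,fy=6,interpolation=0))
g=cv2.cvtColor(im,cv2.COLOR_RGB2GRAY)[200:290,290:385]; print(g.min(),np.percentile(g,[1,5,10,50]))
g=cv2.cvtColor(im,cv2.COLOR_RGB2GRAY)
for th in(45,55,60,65):
    m=np.zeros_like(g);m[200:285,290:385]=g[200:285,290:385]<th
    k,_=cv2.findContours(m,cv2.RETR_EXTERNAL,cv2.CHAIN_APPROX_NONE)
    if k: k=max(k,key=cv2.contourArea); print(th,cv2.boundingRect(k),cv2.minAreaRect(k),cv2.contourArea(k))
E
```

```text
42 [ 45.  52.  76. 133.]
45 (325, 241, 7, 8) ((327.2500305175781, 243.75), (6.008327484130859, 6.957010269165039), 18.434947967529297) 9.5
55 (324, 239, 21, 29) ((334.0, 253.0), (28.0, 20.0), 90.0) 511.5
60 (323, 239, 22, 30) ((334.0058288574219, 253.09341430664062), (29.005903244018555, 20.709592819213867), 86.42366790771484) 528.5
65 (323, 239, 22, 30) ((333.5, 253.5), (29.0, 21.0), 90.0) 550.5
```

View pics/w2c.png

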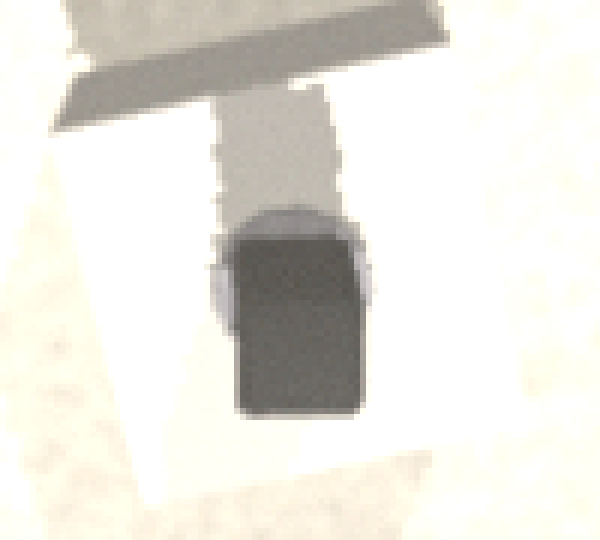

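The grip's top face spans crop (240–364, 300–412), so its centre is pixel (335.3,259.3), square to the jaws within about 1°.

```bash
python3 - <<'E'
from h import *
c=load('w2')
P=onplane(c,[(335.3,259.3),(325,259.3),(345.7,259.3),(335,250),(335,268.7)],103); print(P.round(1),np.linalg.norm(P[1]-P[2]),np.linalg.norm(P[3]-P[4]))
s=readout.observe();print(s['ee_pos'])
x,y=P[0][:2]
rows([((x,y,239),0,2),((x,y,74),0,5)])
E
```

```text
[[ 509.5 -294.   103. ]
 [ 500.4 -291.1  103. ]
 [ 518.7 -296.9  103. ]
 [ 511.9 -285.3  103. ]
 [ 506.6 -302.7  103. ]] 19.1638634623784 18.172810331395766
[ 508.47082469 -263.03061825  239.28051817]
[[-1.46, 0.51, 0.01], [-1.46, 0.51, 0.01], [-0.0, 0.0, 3.3], [-0.0, 0.0, 3.3], [-0.0, 0.0, 3.3], [-0.0, 0.0, 3.3], [-0.0, 0.0, 3.3]] [[0, 0, 0.0], [0, 0, 0.0], [0, 0, 0.0], [0, 0, 0.0], [0, 0, 0.0], [0, 0, 0.0], [0, 0, 0.0]]
```

Request:
drive_tool:
  delta_pos:
    - [-1.4,0.5,0]
    - [-1.4,0.5,0]
    - [0,0,3.0]
    - [0,0,3.5]
    - [0,0,3.5]
    - [0,0,3.5]
    - [0,0,3.0]
    - [0,0,0]
  rot:
    - [0,0,0]
    - [0,0,0]
    - [0,0,0]
    - [0,0,0]
    - [0,0,0]
    - [0,0,0]
    - [0,0,0]
    - [0,0,0]
  jaw: [0,0,0,0,0,0,0,0]

```text
clock: 3.17
ee_pos: [507.1, -290.3, 69.5]
eef_rot: [-0.004, 0.805, 0.593, -0.002]
contact_force: [-0.8, -0.0, 0.7]
grip_width: 1.002
```

```bash
python3 - <<'E'
from h import *
c=snap('wrist','w3'); s=readout.observe(); print(s['ee_pos'],s['contact_force'],proj(c,[[509.5,-294,103]]))
im=c['img'][120:420,160:480,::-1]
cv2.imwrite('pics/w3c.png',cv2.resize(np.clip(im.astype(int)*2,0,255).astype(np.uint8),None,fx=2,fy=2))
E
```

```text
[ 508.24438264 -291.76317968   72.45730495] [ 0.39141838 -0.23641359 -0.29684277] [[331.90300301 324.1938853 ]]
```

View pics/w3c.png

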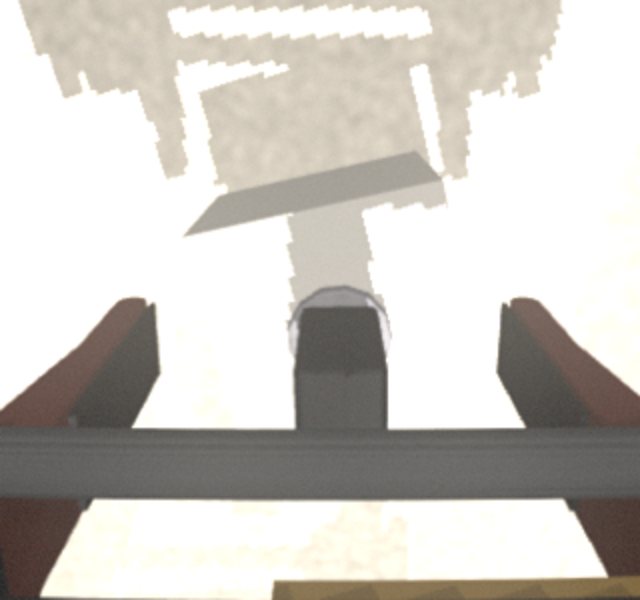

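Grip between the jaws: the far edge of its top face is at crop y≈370 (pixel (330,305)), centred to about 3 mm. I'll check the depth along tool x.

```bash
python3 - <<'E'
from h import *
c=load('w3'); s=readout.observe(); Rm=rot(s['eef_rot']); print(s['ee_pos'],s['q'].round(2))
P=onplane(c,[(330,305),(308,305),(353,305)],103); print(P.round(1), ((P-s['ee_pos'])@Rm).round(1))
E
```

```text
[ 508.24438264 -291.76317968   72.45730495] [-0.02  0.59  0.64  1.86 -0.46  0.85  0.55]
[[ 511.3 -285.3  103. ]
 [ 502.6 -282.6  103. ]
 [ 520.5 -288.1  103. ]] [[  7.2   0.9 -30.5]
 [  7.1  -8.3 -30.5]
 [  7.2  10.4 -30.6]]
```

Request:
drive_tool:
  delta_pos:
    - [-0.25,0.1,0]
    - [0,0,0]
    - [0,0,0]
    - [0,0,0]
    - [0,0,0]
    - [0,0,0]
    - [0,0,0]
    - [0,0,0]
  rot:
    - [0,0,0]
    - [0,0,0]
    - [0,0,0]
    - [0,0,0]
    - [0,0,0]
    - [0,0,0]
    - [0,0,0]
    - [0,0,0]
  jaw: [0,0,1,1,1,1,1,1]

```text
clock: 3.88
ee_pos: [509.7, -297.0, 74.6]
eef_rot: [0.0, 0.806, 0.592, 0.0]
contact_force: [0.2, 0.3, -0.8]
grip_width: 0.582
```

Request:
drive_tool:
  delta_pos:
    - [0,0,0]
    - [0,0,0]
    - [0,0,0]
    - [0,0,0]
    - [0,0,0]
    - [0,0,0]
    - [0,0,0]
    - [0,0,0]
  rot:
    - [0,0,0]
    - [0,0,0]
    - [0,0,0]
    - [0,0,0]
    - [0,0,0]
    - [0,0,0]
    - [0,0,0]
    - [0,0,0]
  jaw: [1,1,1,1,1,1,1,1]

```text
clock: 4.55
ee_pos: [509.5, -297.0, 74.3]
eef_rot: [-0.0, 0.806, 0.592, -0.0]
contact_force: [0.1, 0.1, 0.6]
grip_width: 0.226
```

```bash
python3 - <<'E'
from h import *
s=readout.observe(); print(s)
E
```

```text
{'clock': 4.55, 'q': array([-0.01384801,  0.5908701 ,  0.64093125,  1.85710491, -0.46092786,
        0.84639276,  0.55506235]), 'joint_vel': array([-0.00073769, -0.00062576,  0.00266059,  0.0008061 ,  0.00031453,
        0.00118769, -0.00055946]), 'joint_efforts': array([-5.49425022e-02, -5.60261142e+01,  1.12178734e+01, -2.19350606e+01,
       -8.59820587e-02, -6.47345418e-02, -1.95982495e-03]), 'ee_pos': array([ 509.52238826, -296.98806661,   74.32879117]), 'eef_rot': array([-1.23112626e-04,  8.05950120e-01,  5.91983433e-01, -5.78326735e-05]), 'contact_force': array([0.06976492, 0.09166997, 0.5511194 ]), 'wrist_torque': array([ 0.00248196,  0.16376442, -0.00406097]), 'grip_width': 0.22647430693511547}
```

Request:
drive_tool:
  delta_pos:
    - [0,0,-1.0]
    - [0,0,-2.5]
    - [0,0,-3.0]
    - [0,0,-3.0]
    - [0,0,-2.5]
    - [0,0,0]
    - [0,0,0]
    - [0,0,0]
  rot:
    - [0,0,0]
    - [0,0,0]
    - [0,0,0]
    - [0,0,0]
    - [0,0,0]
    - [0,0,0]
    - [0,0,0]
    - [0,0,0]
  jaw: [1,1,1,1,1,1,1,1]

```text
clock: 5.22
ee_pos: [509.3, -296.5, 194.0]
eef_rot: [-0.0, 0.806, 0.592, 0.0]
contact_force: [-0.6, -0.2, -2.6]
grip_width: 0.223
```

```bash
python3 - <<'E'
from h import *
for i in range(3): camera('wrist')
c=snap('wrist','w4'); s=readout.observe(); print(s['ee_pos'],s['contact_force'],s['wrist_torque'],s['grip_width'])
im=c['img'][200:400,200:440,::-1]
cv2.imwrite('pics/w4c.png',cv2.resize(np.clip(im.astype(int)*2,0,255).astype(np.uint8),None,fx=3,fy=3,interpolation=0))
E
```

```text
[ 509.01522448 -296.68684349  193.25774195] [-0.4374582  -0.10766471 -1.33649181] [-0.08168176  0.10919166  0.00066264] 0.22682789872298503
```

View pics/w4c.png

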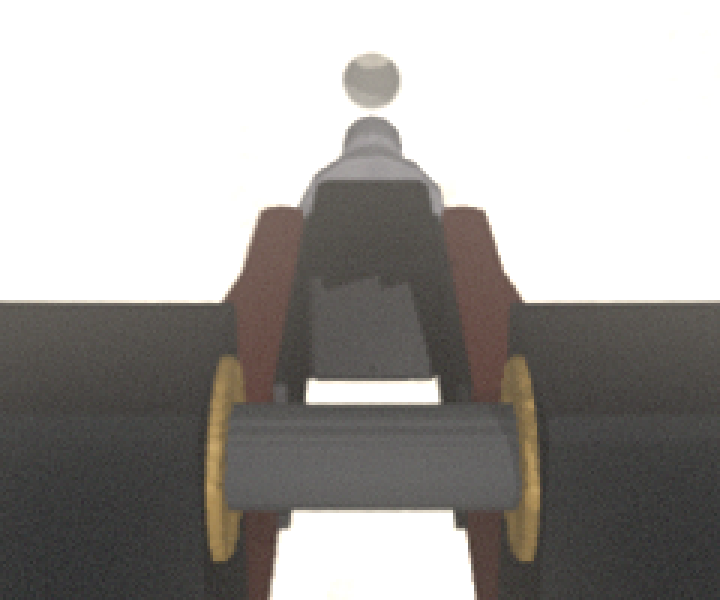

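The pin is held upright between the fingers. The grip's top face spans crop y≈280–378 at x≈372, and the tip's far edge is at (372,118). I'll convert these to tool coordinates.

```bash
python3 - <<'E'
from h import *
c=load('w4'); s=readout.observe(); Rm=rot(s['eef_rot']); p=np.array(s['ee_pos'])
f=lambda x,y:(200+x/3-.5,200+y/3-.5)
for n,uv,h in[('near top',f(372,378),29),('far top',f(365,281),29),('tip far',f(372,118),-69),('shank@-65',f(372,118),-65),('collarL',f(300,205),-12),('grip top corners L',f(309,378),29),('R',f(438,378),29),('tipL',f(345,140),-66),('tipR',f(401,140),-66)]:
    P=onplane(c,[uv],p[2]+h)[0]; print(n,((P-p)@Rm).round(1))
E
```

```text
near top [ -5.7  -0.5 -29. ]
far top [  9.6  -1.5 -29. ]
tip far [ 8.2 -0.5 69. ]
shank@-65 [ 9.2 -0.5 65. ]
collarL [  6.6 -13.6  12. ]
grip top corners L [ -5.7  -9.7 -29. ]
R [ -5.7   9.1 -29. ]
tipL [ 3.6 -6.8 66. ]
tipR [ 3.6  6.2 66. ]
```

Request:
drive_tool:
  delta_pos:
    - [3.0,-0.55,0]
    - [3.7,-0.67,0]
    - [3.7,-0.67,0]
    - [3.7,-0.67,0]
    - [3.0,-0.55,0]
    - [1.2,-0.2,0]
    - [0,0,0]
    - [0,0,0]
  rot:
    - [0,0,0]
    - [0,0,0]
    - [0,0,0]
    - [0,0,0]
    - [0,0,0]
    - [0,0,0]
    - [0,0,0]
    - [0,0,0]
  jaw: [1,1,1,1,1,1,1,1]

```text
clock: 6.08
ee_pos: [532.6, -112.6, 194.1]
eef_rot: [0.0, 0.806, 0.592, -0.001]
contact_force: [-0.5, -1.1, -1.1]
grip_width: 0.225
```

```bash
python3 - <<'E'
from h import *
for i in range(4): camera('wrist')
c=snap('wrist','w5'); s=readout.observe(); print(s['clock'],s['ee_pos'],s['q'].round(2),s['contact_force'])
print(proj(c,[[543.9,-75.5,86],[472.3,-49.8,80],[569,-2.7,108]]))
im=c['img'][20:320,120:520,::-1]
cv2.imwrite('pics/w5c.png',cv2.resize(np.clip(im.astype(int)*2,0,255).astype(np.uint8),None,fx=2,fy=2,interpolation=0))
E
```

```text
6.3333 [ 532.43893677 -114.3156167   194.46377783] [-0.45  0.36  0.73  1.86 -0.28  1.03  0.09] [-0.18742626  0.0217843  -1.62609876]
[[322.97094911 186.55882901]
 [229.6227454  182.57247018]
 [325.59913253  77.01194138]]
```

View pics/w5c.png

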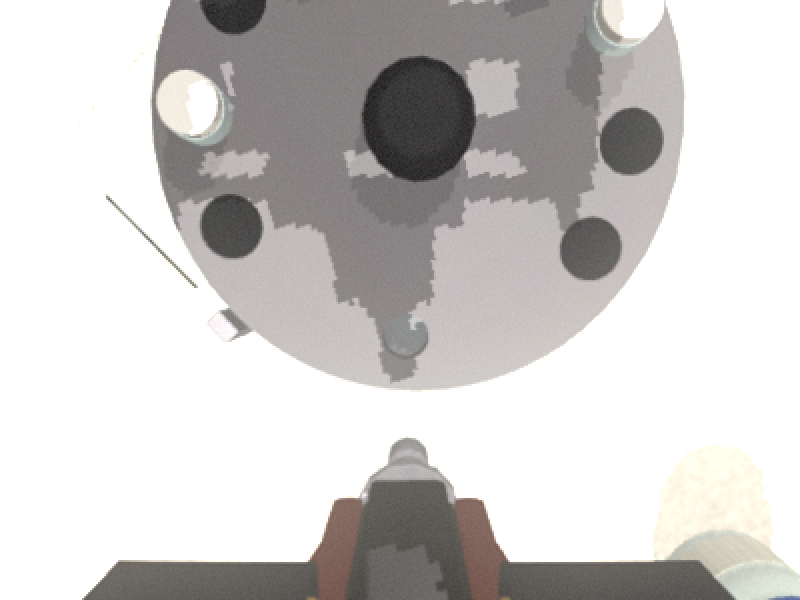

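The wrist view agrees with the top view: the hole at crop (406,335), or pixel (323,187.5), the tab top at (222,323), and the knob at (419,115).

```bash
python3 - <<'E'
from h import *
c=load('w5'); 
f=lambda x,y:(120+x/2-.25,20+y/2-.25)
s=readout.observe(); Rm=rot(s['eef_rot']); p=np.array(s['ee_pos']); print(p)
H=onplane(c,[f(406,335)],86)[0]; T=onplane(c,[f(223,322)],80)[0]; k=onplane(c,[f(419,115)],108)[0]
L=onplane(c,[f(153,105),f(684,100),f(419,389)],86)
print('H',H,'T',T,'knob',k,'rim',L.round(1))
m=(L[0]+L[1])/2; print('rim mid',m, np.linalg.norm(L[0]-L[1]), np.linalg.norm(L[2]-k))
A=k[:2]
for q in(H,T): d=q[:2]-A; print(np.hypot(*d),np.degrees(np.arctan2(d[1],d[0])))
pin=p+Rm@[3,-.4,0]; print('pin',pin,'to hole tool', (Rm.T@(H-pin)).round(1))
P=onplane(c,[f(408,438)],p[2]-69)[0]; print('tip far',((P-p)@Rm).round(1))
E
```

```text
[ 532.43893677 -114.3156167   194.46377783]
H [543.5660717  -75.96885569  86.        ] T [474.10628156 -48.83671902  80.        ] knob [571.33207894  -3.60005713 108.        ] rim [[479.7  34.7  86. ]
 [669.3 -23.5  86. ]
 [542.  -98.4  86. ]]
rim mid [574.46917962   5.6081399   86.        ] 198.3355969953691 101.6117274100513
77.51254196784141 -110.99049630434307
107.23437534731916 -155.0486529787441
pin [ 532.96269846 -111.33473236  194.46226381] to hole tool [ 37.   -0.6 108.4]
tip far [ 7.8 -0.2 69. ]
```

Request:
drive_tool:
  delta_pos:
    - [1.2,0,0]
    - [1.5,-0.05,0.5]
    - [1.0,0,1.0]
    - [0,0,1.0]
    - [0,0,0]
    - [0,0,0]
    - [0,0,0]
    - [0,0,0]
  rot:
    - [0,0,0]
    - [0,0,0]
    - [0,0,0]
    - [0,0,0]
    - [0,0,0]
    - [0,0,0]
    - [0,0,0]
    - [0,0,0]
  jaw: [1,1,1,1,1,1,1,1]

```text
clock: 7.0
ee_pos: [543.4, -77.7, 169.7]
eef_rot: [0.0, 0.806, 0.592, 0.0]
contact_force: [0.4, -0.1, -1.7]
grip_width: 0.225
```

```bash
python3 - <<'E'
from h import *
s=readout.observe(); Rm=rot(s['eef_rot']); p=np.array(s['ee_pos']); print(p,s['contact_force'],abs(s['joint_vel']).max())
pin=p+Rm@[3,-.4,0]; print('pin',pin,'to hole tool', (Rm.T@(np.array([543.7,-75.8,86])-pin)).round(1))
E
```

```text
[543.42089365 -77.74608243 169.69383147] [ 0.3588658  -0.09611952 -1.71503768] 0.004737151681776052
pin [543.93924558 -74.76425231 169.69317348] to hole tool [-1.   0.  83.7]
```

Request:
drive_tool:
  delta_pos:
    - [-0.1,0,0.4]
    - [0,0,0.4]
    - [0,0,0.4]
    - [0,0,0.3]
    - [0,0,0.3]
    - [0,0,0.2]
    - [0,0,0]
    - [0,0,0]
  rot:
    - [0,0,0]
    - [0,0,0]
    - [0,0,0]
    - [0,0,0]
    - [0,0,0]
    - [0,0,0]
    - [0,0,0]
    - [0,0,0]
  jaw: [1,1,1,1,1,1,1,1]

```text
clock: 7.67
ee_pos: [543.1, -78.1, 149.3]
eef_rot: [-0.0, 0.806, 0.592, -0.0]
contact_force: [0.1, 0.7, -1.9]
grip_width: 0.227
```

```bash
python3 - <<'E'
from h import *
s=readout.observe(); print(s['ee_pos'],s['contact_force'],s['wrist_torque'])
c=snap('wrist','w6')
im=c['img'][130:330,220:440,::-1]
cv2.imwrite('pics/w6c.png',cv2.resize(np.clip(im.astype(int)*2,0,255).astype(np.uint8),None,fx=3,fy=3,interpolation=0))
E
```

```text
[543.05036197 -78.08001398 149.33357394] [ 0.13253765  0.679185   -1.93744778] [-0.10514635  0.06771483 -0.11113334]
```

View pics/w6c.png

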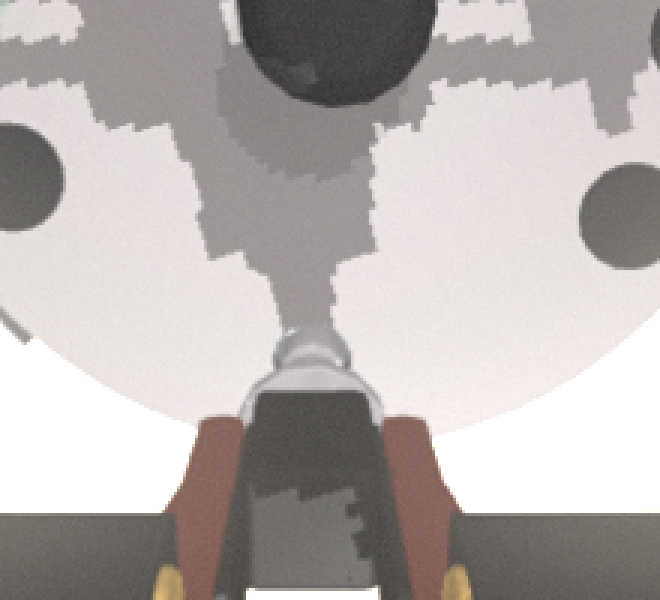

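The pin's tip is over and in the hole, centred and with no contact force. Next: lower the tip to about 76 mm and drag it along the arc towards the tab.

```bash
cat >> h.py <<'E'
A=np.array([570.,-3.]); OFF=[3,-.4,0]
def pinst(s=None):
    s=s or readout.observe(); Rm=rot(s['eef_rot']); p=np.array(s['ee_pos'],float); q=p+Rm@OFF; d=q[:2]-A
    az=np.degrees(np.arctan2(d[1],d[0])); u=np.array([*(d/np.hypot(*d)),0]); t=np.array([-u[1],u[0],0]); F=np.array(s['contact_force'])
    print('t%.2f pin'%s['clock'],q[:2].round(1),'tip z %.1f'%(p[2]-69.3),'r %.1f az %.1f'%(np.hypot(*d),az),'F rad %.1f tan(ccw) %.1f z %.1f'%(F@u,F@t,F[2]),'v %.3f'%abs(s['joint_vel']).max(),'grip %.3f'%s['grip_width'])
    return q,Rm
def arc(azs,zs,r=77.7):
    q,Rm=pinst(); z0=q[2]; D=[]
    for a,z in zip(azs,zs):
        n=np.array([*(A+r*np.array([np.cos(np.radians(a)),np.sin(np.radians(a))])),z+69.3])
        d=(Rm.T@(n-q)/10).round(2); q=q+Rm@d*10; D.append(d.tolist())
    for i in range(0,len(D),8): print(D[i:i+8])
E
python3 - <<'E'
from h import *
arc([-110.5]+list(-110.5-np.cumsum([1,3,4,4,4,4,4])),[76.5]*8)
E
```

```text
t7.72 pin [543.7 -75.1] tip z 80.2 r 76.7 az -110.1 F rad 0.0 tan(ccw) 0.4 z -2.4 v 0.004 grip 0.226
[[-0.09, -0.06, 0.37], [0.01, -0.14, -0.0], [0.04, -0.4, -0.0], [0.08, -0.54, -0.0], [0.12, -0.53, -0.0], [0.16, -0.51, -0.0], [0.2, -0.51, -0.0], [0.23, -0.49, -0.0]]
```

Request:
drive_tool:
  delta_pos:
    - [-0.09,-0.06,0.37]
    - [0.01,-0.14,0]
    - [0.04,-0.4,0]
    - [0.08,-0.54,0]
    - [0.12,-0.53,0]
    - [0.16,-0.51,0]
    - [0.2,-0.51,0]
    - [0.23,-0.49,0]
  rot:
    - [0,0,0]
    - [0,0,0]
    - [0,0,0]
    - [0,0,0]
    - [0,0,0]
    - [0,0,0]
    - [0,0,0]
    - [0,0,0]
  jaw: [1,1,1,1,1,1,1,1]

```text
clock: 8.38
ee_pos: [514.5, -60.9, 145.9]
eef_rot: [0.0, 0.806, 0.592, 0.0]
contact_force: [1.5, -0.8, -1.4]
grip_width: 0.23
```

```bash
python3 - <<'E'
from h import *
c=snap('scene','s1'); pinst(); snap('top','t2')
arc([-137,-140,-143,-144],[76.5]*4)
E
```

```text
t8.43 pin [514.2 -57.1] tip z 76.4 r 77.8 az -135.9 F rad 0.2 tan(ccw) -1.1 z -0.5 v 0.025 grip 0.228
t8.48 pin [514.5 -57.4] tip z 76.4 r 77.7 az -135.6 F rad 0.6 tan(ccw) -0.9 z -1.4 v 0.017 grip 0.226
[[0.09, -0.17, -0.01], [0.21, -0.35, -0.0], [0.23, -0.33, -0.0], [0.08, -0.11, -0.0]]
```

```bash
python3 - <<'E'
from h import *
for f in('top1','t2'):
    c=load(f); g=cv2.cvtColor(c['img'],cv2.COLOR_RGB2GRAY)
    cs=proj(c,[[570,-3,100]])[0]; o=[]
    m=cv2.inRange(g,150,255)
    k,_=cv2.findContours(m,cv2.RETR_LIST,cv2.CHAIN_APPROX_NONE)
    for x in k:
        a=cv2.contourArea(x); (u,v),r=cv2.minEnclosingCircle(x)
        if 40<a<140 and np.hypot(u-cs[0],v-cs[1])<50:
            d=onplane(c,[(u,v)],106)[0][:2]-A; o.append((round(float(np.hypot(*d))),round(float(np.degrees(np.arctan2(d[1],d[0]))),1)))
    print(f,sorted(o,key=lambda t:t[1]))
E
```

```text
top1 []
t2 [(82, 15.1), (81, 73.8)]
```

```bash
python3 - <<'E'
from h import *
c=load('top1'); P=onplane(c,[(245+x/4,185+y/4) for x,y in[(290,105),(217,132),(156,267),(245,385)]],106)[:,:2]-A
print(np.degrees(np.arctan2(P[:,1],P[:,0])).round(1))
E
```

```text
[  8.5  38.6  98.7 158.6]
```

The carousel turned with the pin, about 24–25° by the vials. Next: go to az −142° and lower until the tip touches the drum.

Request:
drive_tool:
  delta_pos:
    - [0.09,-0.17,0]
    - [0.21,-0.35,0]
    - [0.18,-0.25,0]
    - [0,0,0.3]
    - [0,0,0.3]
    - [0,0,0.1]
    - [0,0,0]
    - [0,0,0]
  rot:
    - [0,0,0]
    - [0,0,0]
    - [0,0,0]
    - [0,0,0]
    - [0,0,0]
    - [0,0,0]
    - [0,0,0]
    - [0,0,0]
  jaw: [1,1,1,1,1,1,1,1]

```text
clock: 9.15
ee_pos: [509.0, -54.3, 139.2]
eef_rot: [-0.001, 0.806, 0.592, 0.0]
contact_force: [-3.5, 1.7, 9.8]
grip_width: 0.226
```

```bash
python3 -c "
from h import *
pinst()"
```

```text
t9.15 pin [509.5 -51.4] tip z 69.9 r 77.4 az -141.4 F rad 1.6 tan(ccw) -3.5 z 9.8 v 0.002 grip 0.226
```

Request:
drive_tool:
  delta_pos:
    - [0.045,-0.06,0]
    - [0.045,-0.06,0]
    - [0.045,-0.06,0]
    - [0.045,-0.06,0]
    - [0,0,0]
    - [0,0,0]
    - [0,0,0]
    - [0,0,0]
  rot:
    - [0,0,0]
    - [0,0,0]
    - [0,0,0]
    - [0,0,0]
    - [0,0,0]
    - [0,0,0]
    - [0,0,0]
    - [0,0,0]
  jaw: [1,1,1,1,1,1,1,1]

```text
clock: 9.82
ee_pos: [508.3, -53.0, 139.2]
eef_rot: [0.001, 0.806, 0.592, 0.001]
contact_force: [1.7, -4.1, 5.2]
grip_width: 0.225
```

```bash
python3 -c "
from h import *
pinst()"
```

```text
t9.82 pin [508.8 -50. ] tip z 69.9 r 77.2 az -142.4 F rad 1.2 tan(ccw) 4.3 z 5.2 v 0.002 grip 0.225
```

Request:
drive_tool:
  delta_pos:
    - [0,0,-0.15]
    - [0.05,-0.07,0]
    - [0.05,-0.07,0]
    - [0,0,0]
    - [0,0,0.18]
    - [0,0,0]
    - [0,0,0]
    - [0,0,0]
  rot:
    - [0,0,0]
    - [0,0,0]
    - [0,0,0]
    - [0,0,0]
    - [0,0,0]
    - [0,0,0]
    - [0,0,0]
    - [0,0,0]
  jaw: [1,1,1,1,1,1,1,1]

```text
clock: 10.48
ee_pos: [506.0, -50.3, 139.1]
eef_rot: [-0.001, 0.806, 0.592, 0.0]
contact_force: [-3.2, 1.0, 11.3]
grip_width: 0.229
```

```bash
python3 -c "
from h import *
pinst()"
```

```text
t10.48 pin [506.6 -47.3] tip z 69.8 r 77.4 az -145.1 F rad 2.0 tan(ccw) -2.6 z 11.3 v 0.002 grip 0.229
```

Request:
drive_tool:
  delta_pos:
    - [0,0,-0.15]
    - [0.09,-0.11,0]
    - [0.09,-0.11,0]
    - [0,0,0]
    - [0,0,0.15]
    - [0,0,0]
    - [0,0,0]
    - [0,0,0]
  rot:
    - [0,0,0]
    - [0,0,0]
    - [0,0,0]
    - [0,0,0]
    - [0,0,0]
    - [0,0,0]
    - [0,0,0]
    - [0,0,0]
  jaw: [1,1,1,1,1,1,1,1]

```text
clock: 11.15
ee_pos: [504.7, -48.1, 139.1]
eef_rot: [-0.0, 0.806, 0.592, 0.0]
contact_force: [-3.9, 0.6, 10.7]
grip_width: 0.224
```

Request:
drive_tool:
  delta_pos:
    - [0,0,-0.15]
    - [0.1,-0.11,0]
    - [0.09,-0.11,0]
    - [0,0,0]
    - [0,0,0.15]
    - [0,0,0]
    - [0,0,0]
    - [0,0,0]
  rot:
    - [0,0,0]
    - [0,0,0]
    - [0,0,0]
    - [0,0,0]
    - [0,0,0]
    - [0,0,0]
    - [0,0,0]
    - [0,0,0]
  jaw: [1,1,1,1,1,1,1,1]

```text
clock: 11.82
ee_pos: [503.2, -45.7, 139.1]
eef_rot: [-0.0, 0.806, 0.592, 0.0]
contact_force: [-3.9, 0.7, 10.5]
grip_width: 0.227
```

```bash
python3 -c "
from h import *
pinst()"
```

```text
t11.82 pin [503.7 -42.7] tip z 69.8 r 77.2 az -149.1 F rad 2.9 tan(ccw) -2.6 z 10.5 v 0.002 grip 0.227
```

Request:
drive_tool:
  delta_pos:
    - [0,0,-0.15]
    - [0.1,-0.11,0]
    - [0.1,-0.1,0]
    - [0,0,0]
    - [0,0,0.15]
    - [0,0,0]
    - [0,0,0]
    - [0,0,0]
  rot:
    - [0,0,0]
    - [0,0,0]
    - [0,0,0]
    - [0,0,0]
    - [0,0,0]
    - [0,0,0]
    - [0,0,0]
    - [0,0,0]
  jaw: [1,1,1,1,1,1,1,1]

```text
clock: 12.48
ee_pos: [501.8, -43.1, 139.0]
eef_rot: [-0.0, 0.806, 0.592, 0.0]
contact_force: [-2.9, -0.0, 10.2]
grip_width: 0.227
```

Request:
drive_tool:
  delta_pos:
    - [0,0,-0.15]
    - [0.1,-0.1,0]
    - [0.11,-0.1,0]
    - [0,0,0]
    - [0,0,0.15]
    - [0,0,0]
    - [0,0,0]
    - [0,0,0]
  rot:
    - [0,0,0]
    - [0,0,0]
    - [0,0,0]
    - [0,0,0]
    - [0,0,0]
    - [0,0,0]
    - [0,0,0]
    - [0,0,0]
  jaw: [1,1,1,1,1,1,1,1]

```text
clock: 13.15
ee_pos: [500.6, -40.5, 138.8]
eef_rot: [-0.0, 0.806, 0.592, 0.0]
contact_force: [-0.4, -0.0, 6.4]
grip_width: 0.226
```

```bash
python3 -c "
from h import *
pinst()"
```

```text
t13.15 pin [501.1 -37.5] tip z 69.5 r 77.1 az -153.4 F rad 0.4 tan(ccw) -0.2 z 6.4 v 0.002 grip 0.226
```

Request:
drive_tool:
  delta_pos:
    - [0,0,-0.15]
    - [0.08,-0.07,0]
    - [0.07,-0.07,0]
    - [0,0,0]
    - [0,0,0.15]
    - [0,0,0]
    - [0,0,0]
    - [0,0,0]
  rot:
    - [0,0,0]
    - [0,0,0]
    - [0,0,0]
    - [0,0,0]
    - [0,0,0]
    - [0,0,0]
    - [0,0,0]
    - [0,0,0]
  jaw: [1,1,1,1,1,1,1,1]

```text
clock: 13.82
ee_pos: [499.4, -38.8, 138.3]
eef_rot: [-0.0, 0.806, 0.592, -0.0]
contact_force: [-0.2, -0.7, -1.6]
grip_width: 0.227
```

```bash
python3 -c "
from h import *
pinst()"
```

```text
t13.82 pin [499.9 -35.8] tip z 69.0 r 77.4 az -154.9 F rad 0.4 tan(ccw) 0.5 z -1.6 v 0.001 grip 0.227
```

The pin is in the bore: contact force has vanished and the tip is below the drum's top at az ≈ −155°. I'll move on slightly, then descend and centre by force.

Request:
drive_tool:
  delta_pos:
    - [0.07,-0.06,0.05]
    - [0,0,0.1]
    - [0,0,0.1]
    - [0,0,0.1]
    - [0,0,0]
    - [0,0,0]
    - [0,0,0]
    - [0,0,0]
  rot:
    - [0,0,0]
    - [0,0,0]
    - [0,0,0]
    - [0,0,0]
    - [0,0,0]
    - [0,0,0]
    - [0,0,0]
    - [0,0,0]
  jaw: [1,1,1,1,1,1,1,1]

```text
clock: 14.48
ee_pos: [499.1, -37.7, 134.8]
eef_rot: [-0.0, 0.806, 0.592, -0.0]
contact_force: [-0.5, 2.1, -3.0]
grip_width: 0.225
```

```bash
python3 -c "
from h import *
pinst()"
```

```text
t14.48 pin [499.6 -34.7] tip z 65.5 r 77.2 az -155.8 F rad -0.4 tan(ccw) -2.1 z -3.0 v 0.002 grip 0.225
```

Request:
drive_tool:
  delta_pos:
    - [0.04,-0.03,0.1]
    - [0,0,0.1]
    - [0,0,0.1]
    - [0,0,0.1]
    - [0,0,0]
    - [0,0,0]
    - [0,0,0]
    - [0,0,0]
  rot:
    - [0,0,0]
    - [0,0,0]
    - [0,0,0]
    - [0,0,0]
    - [0,0,0]
    - [0,0,0]
    - [0,0,0]
    - [0,0,0]
  jaw: [1,1,1,1,1,1,1,1]

```text
clock: 15.15
ee_pos: [499.0, -37.4, 130.8]
eef_rot: [-0.0, 0.806, 0.592, -0.0]
contact_force: [-0.1, 1.7, -3.0]
grip_width: 0.224
```

```bash
python3 -c "
from h import *
pinst()"
```

```text
t15.15 pin [499.5 -34.5] tip z 61.5 r 77.2 az -156.0 F rad -0.6 tan(ccw) -1.6 z -3.0 v 0.001 grip 0.224
```

Request:
drive_tool:
  delta_pos:
    - [0.02,-0.02,0.2]
    - [0,0,0.2]
    - [0,0,0.2]
    - [0,0,0.2]
    - [0,0,0.2]
    - [0,0,0.2]
    - [0,0,0]
    - [0,0,0]
  rot:
    - [0,0,0]
    - [0,0,0]
    - [0,0,0]
    - [0,0,0]
    - [0,0,0]
    - [0,0,0]
    - [0,0,0]
    - [0,0,0]
  jaw: [1,1,1,1,1,1,1,1]

```text
clock: 15.82
ee_pos: [499.7, -36.7, 119.0]
eef_rot: [0.0, 0.806, 0.592, 0.001]
contact_force: [2.7, 3.7, -0.5]
grip_width: 0.229
```

```bash
python3 -c "
from h import *
pinst()"
```

```text
t15.82 pin [500.2 -33.7] tip z 49.7 r 76.3 az -156.3 F rad -3.9 tan(ccw) -2.4 z -0.5 v 0.003 grip 0.229
```

Request:
drive_tool:
  delta_pos:
    - [0.03,-0.03,0.2]
    - [0,0,0.2]
    - [0,0,0.2]
    - [0,0,0.2]
    - [0,0,0.2]
    - [0,0,0.2]
    - [0,0,0.2]
    - [0,0,0]
  rot:
    - [0,0,0]
    - [0,0,0]
    - [0,0,0]
    - [0,0,0]
    - [0,0,0]
    - [0,0,0]
    - [0,0,0]
    - [0,0,0]
  jaw: [1,1,1,1,1,1,1,1]

```text
clock: 16.48
ee_pos: [499.6, -36.7, 104.9]
eef_rot: [0.001, 0.806, 0.592, 0.001]
contact_force: [4.7, 3.3, -4.9]
grip_width: 0.225
```

```bash
python3 -c "
from h import *
pinst()"
```

```text
t16.48 pin [500.1 -33.7] tip z 35.6 r 76.4 az -156.3 F rad -5.6 tan(ccw) -1.2 z -4.9 v 0.006 grip 0.225
```

Request:
drive_tool:
  delta_pos:
    - [0,0,0.15]
    - [0,0,0.1]
    - [0,0,0.1]
    - [0,0,0.1]
    - [0,0,0.05]
    - [0,0,0.05]
    - [0,0,0]
    - [0,0,0]
  rot:
    - [0,0,0]
    - [0,0,0]
    - [0,0,0]
    - [0,0,0]
    - [0,0,0]
    - [0,0,0]
    - [0,0,0]
    - [0,0,0]
  jaw: [1,1,1,1,1,1,1,1]

```text
clock: 17.15
ee_pos: [499.5, -36.8, 100.2]
eef_rot: [0.0, 0.806, 0.592, 0.001]
contact_force: [1.5, 3.5, 8.4]
grip_width: 0.225
```

```bash
python3 -c "
from h import *
pinst()"
```

```text
t17.15 pin [500.  -33.9] tip z 30.9 r 76.5 az -156.2 F rad -2.8 tan(ccw) -2.6 z 8.4 v 0.002 grip 0.225
```

Home: tip at 30.9 mm and the collar bearing with about 10 N. Next I'll release and withdraw upward.

Request:
drive_tool:
  delta_pos:
    - [0,0,0]
    - [0,0,0]
    - [0,0,0]
    - [0,0,0]
    - [0,0,0]
    - [0,0,0]
    - [0,0,0]
    - [0,0,0]
  rot:
    - [0,0,0]
    - [0,0,0]
    - [0,0,0]
    - [0,0,0]
    - [0,0,0]
    - [0,0,0]
    - [0,0,0]
    - [0,0,0]
  jaw: [0.7,0.6,0.5,0.5,0.5,0.5,0.5,0.5]

```text
clock: 17.82
ee_pos: [498.6, -36.9, 99.4]
eef_rot: [-0.0, 0.806, 0.592, -0.0]
contact_force: [0.5, 0.2, -0.0]
grip_width: 0.503
```

Request:
drive_tool:
  delta_pos:
    - [0,0,-0.5]
    - [0,0,-1]
    - [0,0,-2]
    - [0,0,-3]
    - [0,0,-3]
    - [0,0,-3]
    - [0,0,-2]
    - [0,0,0]
  rot:
    - [0,0,0]
    - [0,0,0]
    - [0,0,0]
    - [0,0,0]
    - [0,0,0]
    - [0,0,0]
    - [0,0,0]
    - [0,0,0]
  jaw: [0.5,0.5,0.5,0.5,0.5,0.5,0.5,0.5]

```text
clock: 18.48
ee_pos: [500.9, -37.5, 249.3]
eef_rot: [0.001, 0.806, 0.592, 0.003]
contact_force: [0.5, 0.1, 0.4]
grip_width: 0.496
```

```bash
python3 - <<'E'
from h import *
for i in range(4): camera('wrist')
c=snap('wrist','w7'); s=readout.observe(); print(s['clock'],s['ee_pos'],s['contact_force'],s['grip_width'])
print(proj(c,[[500,-34,129],[500,-34,86]]))
im=c['img'][120:400,170:490,::-1]
a=cv2.resize(np.clip(im.astype(int)*2,0,255).astype(np.uint8),None,fx=1.4,fy=1.4)
d=snap('scene','s2'); u=proj(d,[[500,-34,100]])[0].astype(int)
b=cv2.resize(np.clip(d['img'][u[1]-60:u[1]+70,u[0]-60:u[0]+70,::-1].astype(int)*1.5,0,255).astype(np.uint8),(348,348))
o=np.zeros((392,800,3),np.uint8);o[:a.shape[0],:a.shape[1]]=a;o[:348,452:800]=b
cv2.imwrite('pics/fin.png',o)
E
```

```text
18.7333 [497.99580902 -36.79699666 243.53067525] [-0.0992238   0.54595343  0.12170017] 0.5023812885705917
[[325.39226592 230.71753629]
 [325.21099161 220.54603369]]
```

View pics/fin.png

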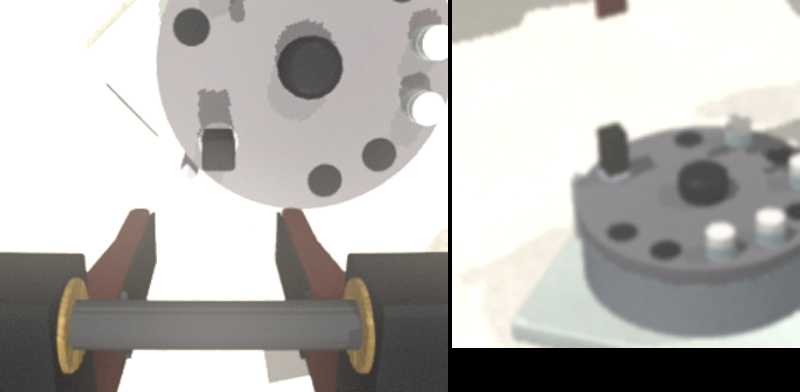

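The pin stands upright beside the tab (left crop (219,150)). In the scene view its collar lies flat on the carousel, and the gripper is well above it.

```bash
python3 -c "
from h import *
print(env.close_job())"
```

```text
the job is handed in; nothing more can be done
None
```

The carousel is locked as far as I can tell: the pin is through the lock hole and the bore, its collar is down on the carousel, and the gripper has let go. I handed the job in at about 19 s of the 72 s allowed. The hand-in reports no verdict.

- **How it went:** I took the pin from its stand and put its tip into the lock hole. I dragged the carousel about 45° clockwise to the tab, checking part-way that the vials had turned with it. Pressing the tip down in small steps along the arc, I found the bore about 1–1.5° from the tab's direction. I then pushed the pin past the sprung ball until the collar bore on the carousel.
- **Last checks:** Before release the tip was at 30.9 mm (31 mm is home), with about 8 N upward on the tool. At the previous reading, 4.7 mm higher, the force was pulling the pin down, as it would when the ball snaps into the groove. After release the contact force was about zero, and the pictures show the pin upright with its collar on the carousel and the gripper about 145 mm above its held height.
- **Disagreements:**
  - The top and wrist cameras differed by about 5 mm on the pin's position, so I gripped it about 3 mm off the pads' centre and corrected for that.
  - Estimates of the turning axis varied by about 3 mm, which the slack in the hole and bore took up.
- **Not checked:** I did not re-measure the bottle, jar and tip box at the end. No move went near them, and no unexpected contact force showed.

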